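# Put the wet knight away in its dust box

### The arm

A 6-joint arm with a two-finger parallel gripper is mounted at the origin on the work surface. World frame = base frame: x ahead of the robot, y to its left, z up, the work surface at z = 0. Lengths are in m, angles in rad, forces in N, time in s.
With the tool pointing down it reaches from about 0.35 to 0.975 m from the base axis. Payload 7.1 kg.
Tool frame: the origin (TCP) lies midway between the tips of the shut fingers; the grasp point (between the pads) lies 19 mm behind it; z points along the fingers, x is the direction in which the jaws open and shut, and the axes are right-handed (so a half turn about z gives the same grasp; the last joint's range is limited). The gripper opens to 88 mm and grips with 3 to 60 N. Pads are 20 mm wide; open, the fingers measure 115 mm over their backs; the gripper's body (75 mm by 178 mm) begins 61 mm behind the grasp point.
Start: joints at [1.28, 0.423, 1.63, -0, 1.089, -0.019], TCP at [0.168, 0.602, 0.223] pointing down, gripper open.
Joint ranges: [-3, 3], [-0.9, 2.11], [0.09, 2.58], [-1.31, 4.45], [0.11, 2.69], [-2.54, 2.54]. Speed limits (rad/s): [2.39, 2.39, 3.01, 3.14, 3.14, 3.14].

### API

Orientations are given as a unit quaternion [w, x, y, z].
In Python, from station import move_pose, movel, movej, command_gripper, wait, inverse_kinematics, read_camera, camera_info, MotionError, job_done, get_time, get_joint_pos, get_qvel, get_effort, get_tcp_pos, get_ee_rot, get_ft_force, get_ft_torque, get_grip_width gives the robot as it stands. Calls block until the motion is done:
- move_pose(position, orientation): joint-space move of the TCP to a pose.
- movel(position, frame=None, v=0.15, until_force=None): straight line of the TCP; frame=None keeps the orientation; v is the mean speed in m/s. With until_force (N) it stops when the force on the tool has changed by that much, and returns True; else False.
- movej(angles): joint-space move.
- command_gripper(opening): opening from 0.0 (shut) to 1.0 (fully open); the grip force is fixed at half the most; returns when the fingers have stopped.
- wait(seconds).
- inverse_kinematics(position, orientation): joint angles nearest the present ones, or None.
- read_camera(name): name is "side" or "top"; returns the picture (420x560x3 uint8, red, green, blue); there is no depth.
- camera_info(name): a dict with "intrinsics" (3x3 intrinsics, pixels), "T" (4x4, takes a point from camera to world coordinates). Camera axes: x right, y up, looking along -z (the intrinsics and any distortion apply to the point x, -y, -z); pixel columns grow to the right and rows downward; lengths in m; the calibration is good to about 2 mm. A picture is of the moment at which its call begins. camera_info takes no time and is no camera call.
A pose or a line that the arm cannot do raises MotionError and nothing moves.
- job_done(): hands the job in, once; it reports no verdict.
Readings, each from a call of its own:
- get_time(): time.
- get_joint_pos(): joint angles.
- get_qvel(): joint speeds.
- get_effort(): joint torques, N m.
- get_tcp_pos(): TCP position.
- get_ee_rot(): TCP orientation.
- get_ft_force(): force on the tool from outside, world axes, zero at the start.
- get_ft_torque(): the same for the moment, N m.
- get_grip_width(): opening from 0.0 (shut) to 1.0 (fully open).
Only numpy, scipy, OpenCV 4.12 (cv2) and the standard library are available. Lean on these libraries where they do the work, as an engineer would, in place of code of your own. Each camera call takes 0.05 s, during which the arm holds its last target.

### The job

The painted knight is still wet: with the fingertips, gently push the tray it stands on fully home into its dust box, then push that box's door fully shut, and move clear. Do not touch the knight or let it fall over. Leave the other box, which has paint pots in its tray, open just as it is, and pick up, shift or knock over nothing else.

Things in the scene. Friction and masses are not known exactly. Their poses are not given: they have to be found in the camera images.
- knight_box: Fixed plywood dust box with a clear top, 130 deep (x) x 150 wide (y) x 88 mm high, the one whose tray carries the painted knight. Which of the two identical boxes is left or right varies. Origin at the centre of its underside, on the table; z up; its open front lies 65 mm from the origin towards its own -x (roughly towards the robot).
- knight_tray (a joint): Travel in m of the wooden tray of that box: 0 = fully home (its front flush with the box front), grows as it comes out along the box's -x, up to 0.115. Slides with about 1.2 N of friction plus 6 N per m/s, no spring; stays where it is left.
- knight_tray_front (a point): Middle of the upper edge of that tray's upright front panel, on its outer face (axes as the box's; the outer face looks to -x). The panel is 136 wide (y), 49 mm high, 5 mm thick, from 6 to 55 mm above the table. The other tray walls reach only 28 mm above the table.
- knight_door (a joint): Angle in rad of that box's upright side-hinged plywood door: 0 = shut over the box front (and over a tray that is home), grows as it opens, up to 2.2; at 1.57 it points straight out of the box front along the box's -x. Stiff hinge (about 0.03 N m), no spring; stays where it is left.
- knight_door_hinge (a point): Point on that door's upright hinge line, 44 mm above the table, at the box's left front corner (box frame: x = -65 mm, y = +75 mm). Its axes turn with the door: the door runs from here 149 mm along this point's -y and its outer face lies 5 mm to its -x; 1 to 87 mm above the table, 5 mm thick. Push on the outer face to shut it. With the door shut these axes are the box's; opening turns them clockwise seen from above.
- knight_door_edge (a point): Middle of the free upright edge of that door, on its outer face, 148 mm from the hinge line, 44 mm above the table; axes turn with the door. A steel knob, 14 mm across, stands 13 mm out of the outer face, 128 mm from the hinge line and 45 mm above the table.
- paints_box: Fixed plywood dust box with a clear top, 130 deep (x) x 150 wide (y) x 88 mm high, the one whose tray carries two paint pots. Which of the two identical boxes is left or right varies. Origin at the centre of its underside, on the table; z up; its open front lies 65 mm from the origin towards its own -x (roughly towards the robot).
- paints_tray (a joint): Travel in m of the wooden tray of that box: 0 = fully home (its front flush with the box front), grows as it comes out along the box's -x, up to 0.115. Slides with about 1.2 N of friction plus 6 N per m/s, no spring; stays where it is left.
- paints_tray_front (a point): Middle of the upper edge of that tray's upright front panel, on its outer face (axes as the box's; the outer face looks to -x). The panel is 136 wide (y), 49 mm high, 5 mm thick, from 6 to 55 mm above the table. The other tray walls reach only 28 mm above the table.
- paints_door (a joint): Angle in rad of that box's upright side-hinged plywood door: 0 = shut over the box front (and over a tray that is home), grows as it opens, up to 2.2; at 1.57 it points straight out of the box front along the box's -x. Stiff hinge (about 0.03 N m), no spring; stays where it is left.
- paints_door_hinge (a point): Point on that door's upright hinge line, 44 mm above the table, at the box's left front corner (box frame: x = -65 mm, y = +75 mm). Its axes turn with the door: the door runs from here 149 mm along this point's -y and its outer face lies 5 mm to its -x; 1 to 87 mm above the table, 5 mm thick. Push on the outer face to shut it. With the door shut these axes are the box's; opening turns them clockwise seen from above.
- paints_door_edge (a point): Middle of the free upright edge of that door, on its outer face, 148 mm from the hinge line, 44 mm above the table; axes turn with the door. A steel knob, 14 mm across, stands 13 mm out of the outer face, 128 mm from the hinge line and 45 mm above the table.
- knight: Loose painted miniature knight with raised sword on a cork stub 38 mm across; 76 mm high in all, about 30 g, wet paint, easily toppled. Stands on the floor of a tray (10 mm above the table), 27 to 80 mm behind the outer face of the tray front. Origin at the centre of the cork's underside, z up.
- tray_pot_a: Bystander: loose round paint pot with a pale cap, 36 mm across, 44 mm high; origin at the centre of its underside, z up. Stands in the tray of the paints box (10 mm above the table), on its left side.
- tray_pot_b: Bystander: loose round paint pot with a pale cap, 36 mm across, 44 mm high; origin at the centre of its underside, z up. Stands in the tray of the paints box (10 mm above the table), on its right side.
- pot_gap: Bystander: loose round paint pot with a pale cap, 36 mm across, 44 mm high; origin at the centre of its underside, z up. A paint pot between or near the two boxes.
- pot_front: Bystander: loose round paint pot with a pale cap, 36 mm across, 44 mm high; origin at the centre of its underside, z up. A paint pot in front, near the middle.
- pot_side: Bystander: loose round paint pot with a pale cap, 36 mm across, 44 mm high; origin at the centre of its underside, z up. A paint pot at the left.
- grey_figure: Bystander: loose unpainted grey miniature on a cork stub 38 mm across, 57 mm high, on the table at the right. Origin at the centre of its underside, z up.
- water_cup: Bystander: loose white rinsing cup, 80 mm across, 95 mm high, at the right. Origin at the centre of its underside.
- palette: Bystander: flat flower-shaped white palette, 154 mm across, 12 mm high, at the right. Origin at the centre of its underside.
- brush: Bystander: slender round paint brush, 170 mm long, 9 mm thick, lying on the table at the left. Origin under its middle.

How it is judged:
By the outcome, as a careful person would: the job done as asked, in the order asked, and still so for the second after the job is handed in, with the robot touching nothing.
It also fails if it takes over 51 s, if anything falls off the work surface, if the arm or the gripper's body presses on something with over 40 N, if the wrist force passes 120 N, or if a joint passes its speed limit or range.

## Working session

There is one attempt and no reset: what is moved stays moved. The work goes in short steps, each a Python script; the robot and the scene stay as the last script left them, time stands still between calls to the robot, and variables do not carry over. Pictures are saved under pics/ and viewed, and the job is handed in when it is done.

```bash
ls; mkdir -p pics; python3 - <<'E'
from station import *
import cv2,numpy as np
for n in("side","top"):
    cv2.imwrite(f"pics/{n}0.png",cv2.cvtColor(read_camera(n),cv2.COLOR_RGB2BGR))
    i=camera_info(n);print(n,{k:np.round(np.array(v),4).tolist() if k in("intrinsics","T") else v for k,v in i.items()})
print(get_time(),get_ee_rot(),get_ft_force())
E
```

```text
pics
side {'intrinsics': [[468.4481, 0.0, 281.2371], [0.0, 468.4481, 198.7528], [0.0, 0.0, 1.0]], 'T': [[-0.9988, 0.0335, -0.0357, 0.4889], [-0.0489, -0.693, 0.7193, 0.9327], [-0.0007, 0.7202, 0.6938, 0.9044], [0.0, 0.0, 0.0, 1.0]]}
top {'intrinsics': [[414.9579, 0.0, 282.2974], [0.0, 414.9579, 206.8561], [0.0, 0.0, 1.0]], 'T': [[0.0132, 0.9952, -0.0965, 0.4407], [-0.9999, 0.0126, -0.0074, 0.0387], [-0.0061, 0.0966, 0.9953, 1.2639], [0.0, 0.0, 0.0, 1.0]]}
0.1 [ 3.75979753e-04  7.96388451e-01  6.04785093e-01 -5.33533959e-04] [-0.65843597  0.16126384 -0.1591211 ]
```

View pics/side0.png

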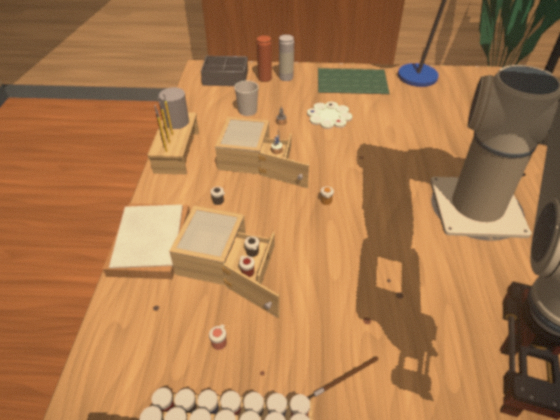

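View pics/top0.png

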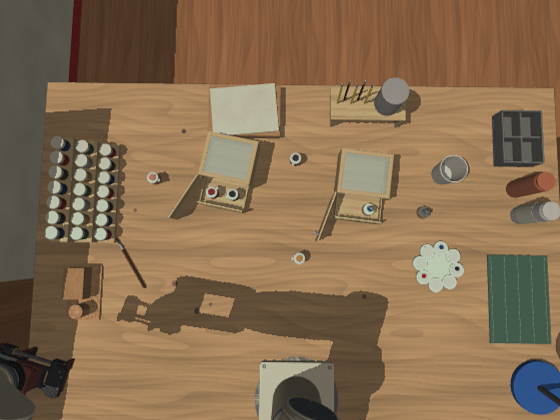

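The knight's box is the right one in the top view, around (365,175) to (360,205). The paints box is the left one, around (228,170). I'll enlarge the knight's box.

```bash
python3 - <<'E'
import cv2
a=cv2.imread("pics/top0.png")[140:250,300:450];cv2.imwrite("pics/topc.png",cv2.resize(a,None,fx=5,fy=5,interpolation=cv2.INTER_CUBIC))
a=cv2.imread("pics/side0.png")[100:200,200:340];cv2.imwrite("pics/sidec.png",cv2.resize(a,None,fx=5.5,fy=5.5,interpolation=cv2.INTER_CUBIC))
E
```

```text
(no output)
```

View pics/topc.png

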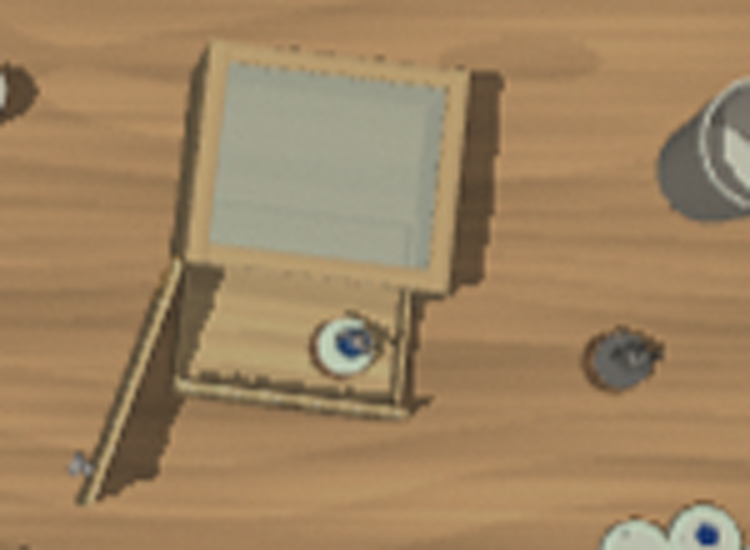

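View pics/sidec.png

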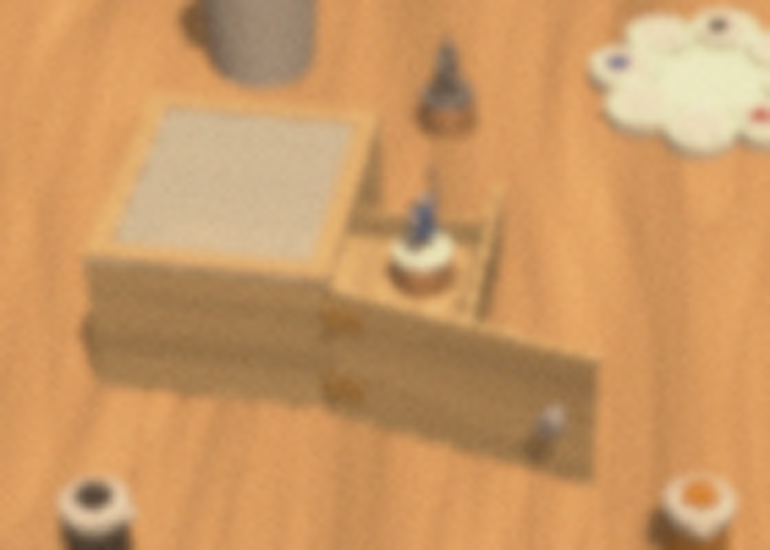

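```bash
cat > h.py <<'E'
import numpy as np
from station import *
def ray(n,u,v):
    i=camera_info(n);K=np.array(i["intrinsics"]);T=np.array(i["T"])
    d=np.linalg.solve(K,[u,v,1.]);d=T[:3,:3]@np.array([d[0],-d[1],-d[2]]);return T[:3,3],d/np.linalg.norm(d)
def plane(n,uv,z):
    o,d=ray(n,*uv);return o+d*(z-o[2])/d[2]
def tri(a,b):
    o,d=ray("top",*a);p,e=ray("side",*b)
    s,t=np.linalg.lstsq(np.c_[d,-e],p-o,rcond=None)[0]
    A=o+s*d;B=p+t*e;return (A+B)/2,np.linalg.norm(A-B)
tc=lambda x,y:((x+.5)/5-.5+300,(y+.5)/5-.5+140)
sc=lambda x,y:((x+.5)/5.5-.5+200,(y+.5)/5.5-.5+100)
E
python3 - <<'E'
from h import *
np.set_printoptions(precision=4,suppress=True)
P={"BL":((212,42),(90,258),.088),"BR":((468,70),(160,100),.088),"FR":((447,290),(378,118),.088),"FL":((188,262),(330,275),.088),
"doorfree":((80,503),(598,360),.087),"hinge":((177,262),(330,290),.087),"knob":((72,463),(553,415),.045),"trayR":((408,416),(502,190),.055),"cork":((345,345),(422,250),.03)}
for k,(a,b,z) in P.items():
    p,e=tri(tc(*a),sc(*b));print(k,plane("top",tc(*a),z)[:2],plane("side",sc(*b),z)[:2],p,round(e,4))
print("trayL",plane("top",tc(178,388),.055))
for n,c in [("potfront",(299,258)),("potgap",(296,158))]:print(n,plane("top",c,.044))
E
```

```text
BL [ 0.7274 -0.1225] [ 0.7266 -0.1185] [ 0.7279 -0.123   0.0846] 0.0006
BR [ 0.7127 -0.2697] [ 0.7091 -0.2629] [ 0.7122 -0.271   0.0828] 0.0033
FR [ 0.585  -0.2562] [ 0.5867 -0.2513] [ 0.5864 -0.2572  0.0838] 0.0017
FL [ 0.5993 -0.1087] [ 0.6016 -0.1103] [ 0.6003 -0.1086  0.0892] 0.0023
doorfree [ 0.4613 -0.0479] [ 0.4639 -0.0502] [ 0.4626 -0.0478  0.0889] 0.0027
hinge [ 0.5993 -0.1026] [ 0.6007 -0.0992] [ 0.6004 -0.1029  0.084 ] 0.0014
knob [ 0.4854 -0.0462] [ 0.4851 -0.0561] [ 0.4851 -0.0456  0.0541] 0.0001
trayR [ 0.5149 -0.2409] [ 0.5172 -0.2331] [ 0.5164 -0.2426  0.048 ] 0.0021
cork [ 0.5583 -0.2096] [ 0.5605 -0.2092] [ 0.5594 -0.2097  0.0295] 0.0021
trayL [ 0.5295 -0.1071  0.055 ]
potfront [ 0.4096 -0.003   0.044 ]
potgap [0.7061 0.0088 0.044 ]
```

The boxes' sizes and heights agree with the text. The knight box has a yaw of about -0.10, its tray is about 0.071 m out, and its door is at about 1.88 rad. First I'll check that every waypoint is reachable, then push the tray.

```bash
cat >> h.py <<'E'
YAW=-0.100
bx=np.array([np.cos(YAW),np.sin(YAW)]);by=np.array([-np.sin(YAW),np.cos(YAW)])
FM=np.array([0.5925,-0.183])   # front middle
H=FM+0.075*by                  # hinge
def q(h): return [0,np.cos(h/2),np.sin(h/2),0]
def fr(xo,yo,z): p=FM+xo*bx+yo*by;return [p[0],p[1],z]
def door(th,r,off):
    hd=YAW-np.pi/2-th; d=np.array([np.cos(hd),np.sin(hd)]); n=np.array([np.cos(YAW+np.pi-th),np.sin(YAW+np.pi-th)])
    p=H+r*d+(0.005+off)*n; return p, YAW+np.pi/2-th   # tool x heading along door
E
python3 - <<'E'
from h import *
np.set_printoptions(precision=3,suppress=True)
print(H,door(1.876,.148,0))
h=YAW+np.pi/2
for p in [fr(-.13,0,.2),fr(-.11,0,.035),fr(0,0,.035)]: print(p,inverse_kinematics(p,q(h)))
for t in (1.9,1.5,1,.5,0):
    p,hh=door(t,.095,.012);print(p,hh,inverse_kinematics([*p,.04],q(hh)))
command_gripper(0)
move_pose(fr(-.13,0,.2),q(h));print(get_time(),get_tcp_pos(),get_ft_force())
movel(fr(-.125,0,.035),v=.1)
print(get_time(),get_tcp_pos(),get_ft_force())
import cv2
for n in("side","top"):cv2.imwrite(f"pics/{n}1.png",cv2.cvtColor(read_camera(n),cv2.COLOR_RGB2BGR))
a=cv2.imread("pics/side1.png")[60:260,160:400];cv2.imwrite("pics/s1c.png",cv2.resize(a,None,fx=3,fy=3))
a=cv2.imread("pics/top1.png")[120:280,240:450];cv2.imwrite("pics/t1c.png",cv2.resize(a,None,fx=3.5,fy=3.5))
E
```

```text
[ 0.6   -0.108] (array([ 0.466, -0.045]), -0.4052036732051034)
[np.float64(0.4631494585138567), np.float64(-0.17002165583591233), 0.2] [-0.376  0.261  1.935 -0.     0.945 -1.847]
[np.float64(0.48304954181941717), np.float64(-0.1720183241688489), 0.035] [-0.365  0.565  1.974 -0.     0.603 -1.836]
[np.float64(0.5925), np.float64(-0.183), 0.035] [-0.319  0.669  1.73  -0.     0.743 -1.79 ]
[ 0.521 -0.053] -0.42920367320510344 [-0.125  0.565  1.95  -0.     0.627  0.304]
[ 0.506 -0.089] -0.02920367320510353 [-0.197  0.556  1.972 -0.     0.614 -0.168]
[ 0.508 -0.136] 0.47079632679489647 [-0.285  0.567  1.945 -0.     0.629 -0.756]
[ 0.532 -0.177] 0.9707963267948965 [-0.343  0.601  1.866 -0.     0.675 -1.313]
[ 0.574 -0.201] 1.4707963267948965 [-0.357  0.648  1.758 -0.     0.735 -1.828]
4.35 [ 0.463 -0.17   0.2  ] [0.266 0.285 0.293]
6.15 [ 0.468 -0.171  0.035] [-0.534  0.594  0.41 ]
```

View pics/s1c.png

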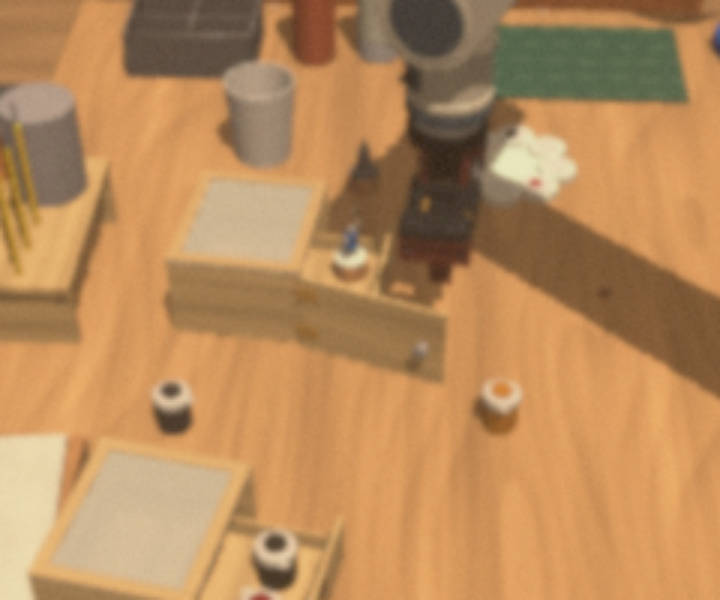

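View pics/t1c.png

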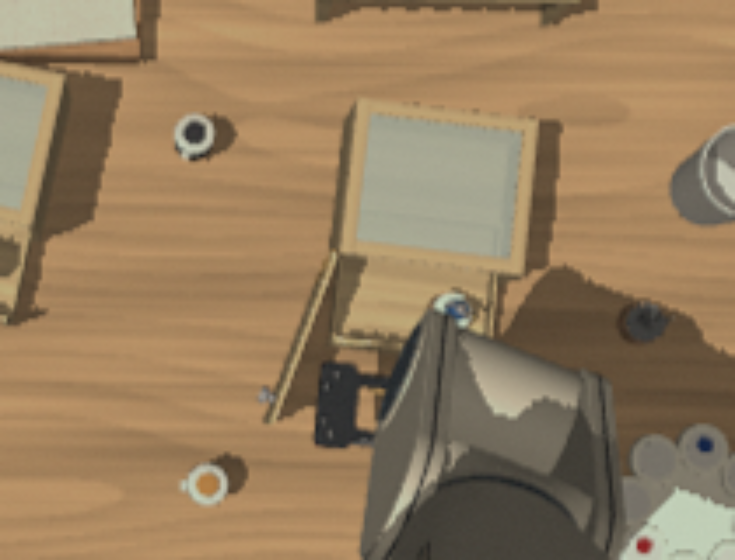

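In both views the shut fingers stand in front of the tray panel, clear of the door and the knight. Now the gentle push, guarded by force.

```bash
python3 - <<'E'
from h import *
np.set_printoptions(precision=4,suppress=True)
def rel():
    d=np.array(get_tcp_pos())[:2]-FM;return d@bx,d@by
r=movel(fr(-.092,0,.035),v=.04,until_force=6);print(r,rel(),get_ft_force(),get_time())
if not r:
    r=movel(fr(-.025,0,.035),v=.022,until_force=6);print(r,rel(),get_ft_force(),get_time())
if not r:
    r=movel(fr(.008,0,.035),v=.012,until_force=6);print(r,rel(),get_ft_force(),get_time())
import cv2
for n in("side","top"):cv2.imwrite(f"pics/{n}2.png",cv2.cvtColor(read_camera(n),cv2.COLOR_RGB2BGR))
a=cv2.imread("pics/side2.png")[60:260,160:400];cv2.imwrite("pics/s2c.png",cv2.resize(a,None,fx=3,fy=3))
E
```

```text
False (np.float64(-0.09235068551996894), np.float64(6.459659115677039e-05)) [ 0.3127  0.1065 -0.1403] 7.225
False (np.float64(-0.025028179185159167), np.float64(2.362756058148373e-05)) [-1.7261 -1.5379 -0.3168] 10.4167
True (np.float64(-0.010878018089203703), np.float64(0.00010737696795311215)) [0.3306 0.3696 0.026 ] 11.825
```

View pics/s2c.png

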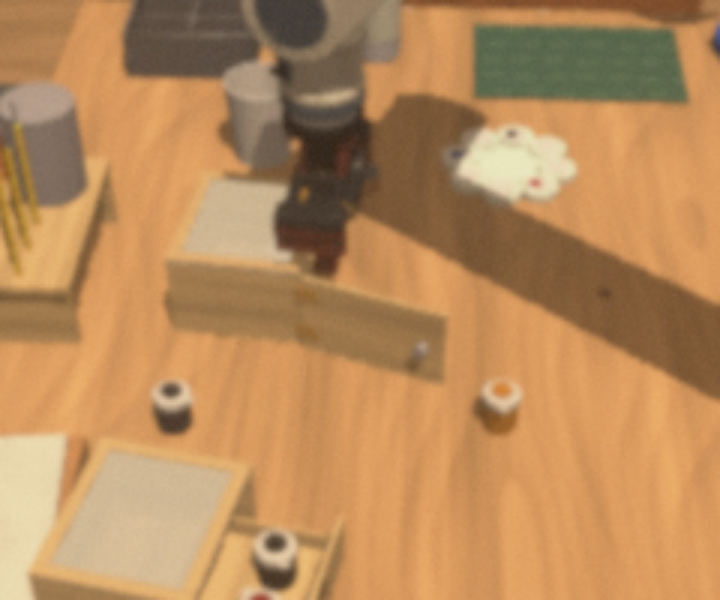

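The force stop came at -10.9 mm, which fits the roughly 10 mm finger half-width at the flush position. I'll press once more to confirm the stop, then back off and look.

```bash
python3 - <<'E'
from h import *
def rel():
    d=np.array(get_tcp_pos())[:2]-FM;return d@bx,d@by
r=movel(fr(.005,0,.035),v=.012,until_force=9);print(r,rel(),get_ft_force(),get_time())
movel(fr(-.06,0,.035),v=.06)
movel(fr(-.09,0,.16),v=.15)
# outer side of door, above
p,h=door(1.9,.095,.045)
move_pose([*p,.16],q(h))
print(get_time(),get_tcp_pos(),get_ft_force())
import cv2
for n in("side","top"):cv2.imwrite(f"pics/{n}3.png",cv2.cvtColor(read_camera(n),cv2.COLOR_RGB2BGR))
a=cv2.imread("pics/side3.png")[60:260,160:400];cv2.imwrite("pics/s3c.png",cv2.resize(a,None,fx=3,fy=3))
a=cv2.imread("pics/top3.png")[120:280,240:450];cv2.imwrite("pics/t3c.png",cv2.resize(a,None,fx=3.5,fy=3.5))
E
```

```text
True (np.float64(-0.011167228546804398), np.float64(0.00020262444572548218)) [-0.35248824 -0.18874423  0.21346483] 12.4333
16.2917 [ 0.53433051 -0.02352191  0.15976512] [-0.21122112 -0.07208955  0.09879162]
```

View pics/s3c.png

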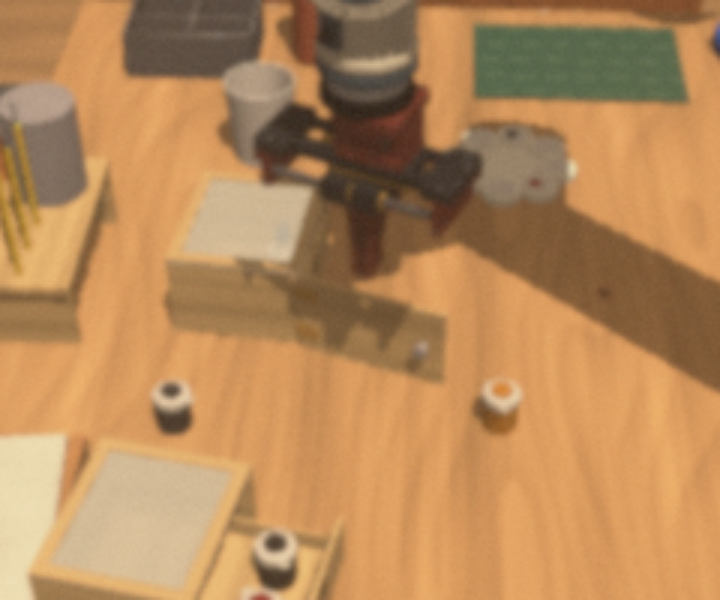

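View pics/t3c.png

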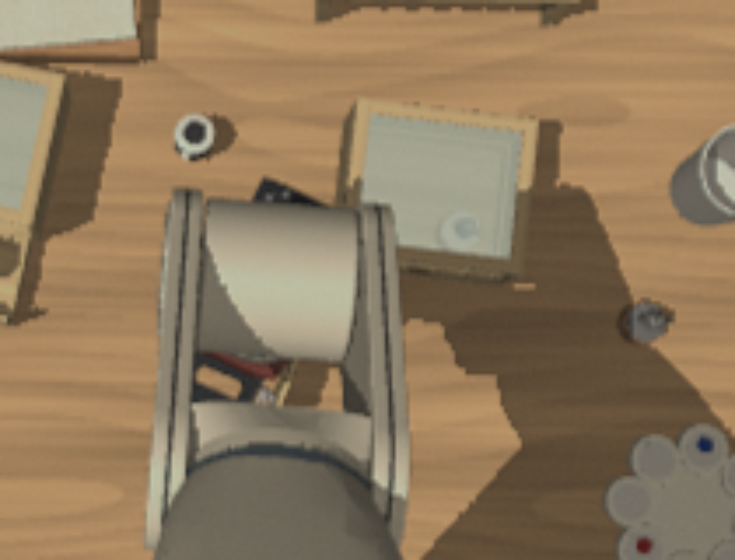

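The tray is home: the top view shows its front flush, with the knight upright under the clear top at crop (462,228). Both stops agreed to 0.3 mm. Next I'll lower the fingers beside the door's outer face and sweep it shut.

```bash
python3 - <<'E'
from h import *
p,h=door(1.9,.095,.045)
movel([*p,.04],v=.12,until_force=8)
print(get_time(),get_tcp_pos(),get_ft_force())
stop=False
p,h=door(1.9,.095,.016); print(movel([*p,.04],v=.06,until_force=6),get_ft_force())
ths=np.linspace(1.9,.08,14)[1:]
for t in ths:
    p,h=door(t,.095,.0108)
    r=movel([*p,.04],frame=q(h),v=.055,until_force=6)
    print(round(t,2),r,np.round(get_ft_force(),2),get_time())
    if r: break
E
```

```text
17.5417 [ 0.53496297 -0.02340658  0.04057949] [0.18589108 0.0463517  0.20007608]
False [0.60464237 0.08083487 0.00174645]
1.76 False [ 0.32 -0.53 -0.08] 18.6667
1.62 False [0.   0.3  0.21] 19.0583
1.48 False [-0.46  0.2   0.11] 19.45
1.34 False [-0.19 -0.15  0.07] 19.8417
1.2 False [-0.25  0.59  0.39] 20.2333
1.06 False [-0.74 -0.4  -0.42] 20.625
0.92 False [0.06 1.13 0.35] 21.0167
0.78 False [ 0.16  0.54 -0.53] 21.4083
0.64 False [ 0.12  0.58 -0.08] 21.8
0.5 False [-0.15 -0.24 -0.3 ] 22.1917
0.36 False [ 0.06 -0.24 -0.45] 22.5833
0.22 False [0.09 0.29 0.66] 22.975
0.08 False [ 0.47  0.61 -0.01] 23.3667
```

```bash
python3 - <<'E'
from h import *
p,h=door(0,.095,.0108)
for k in (0,1):
    e=p+.012*bx
    r=movel([*e,.04],frame=q(h),v=.015,until_force=7);d=np.array(get_tcp_pos())[:2]-FM
    print(r,d@bx,d@by,get_ft_force(),get_time())
e=p-.06*bx
movel([*e,.04],v=.08)
movel([*(e-.03*bx),.2],v=.15)
move_pose([.2,.45,.3],q(1.47))
print(get_time(),get_tcp_pos(),get_ft_force())
import cv2
for n in("side","top"):cv2.imwrite(f"pics/{n}4.png",cv2.cvtColor(read_camera(n),cv2.COLOR_RGB2BGR))
a=cv2.imread("pics/side4.png")[60:260,160:400];cv2.imwrite("pics/s4c.png",cv2.resize(a,None,fx=3,fy=3))
a=cv2.imread("pics/top4.png")[140:250,300:450];cv2.imwrite("pics/t4c.png",cv2.resize(a,None,fx=5,fy=5,interpolation=cv2.INTER_CUBIC))
E
```

```text
True -0.016179346501007216 -0.019032989645236705 [ 0.11773225 -0.27843455 -0.5889372 ] 24.0667
True -0.01632553973729093 -0.018918414229951497 [0.89643853 0.00943465 0.21215741] 24.4167
29.0583 [0.20058057 0.44969953 0.29987548] [ 0.3753744  -0.39687242 -1.0284162 ]
```

View pics/s4c.png

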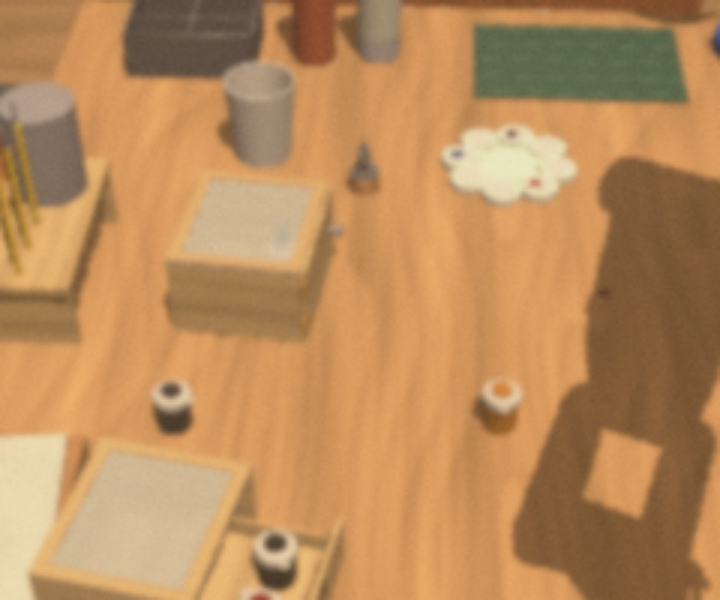

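View pics/t4c.png

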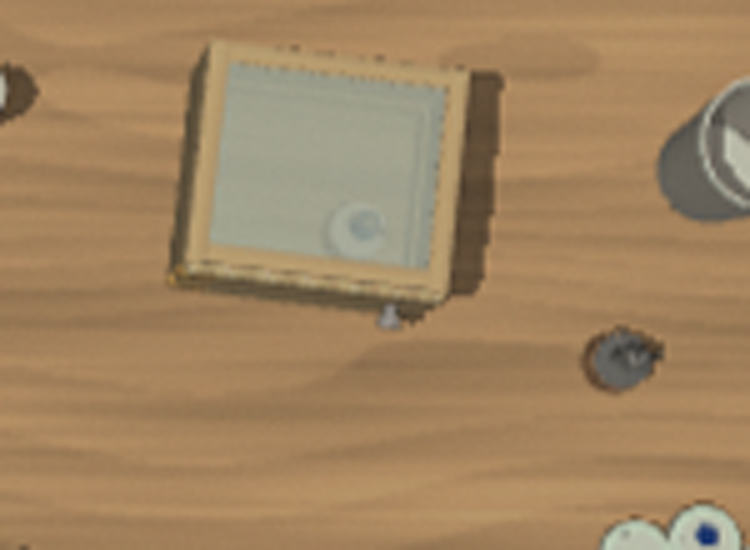

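View pics/top4.png

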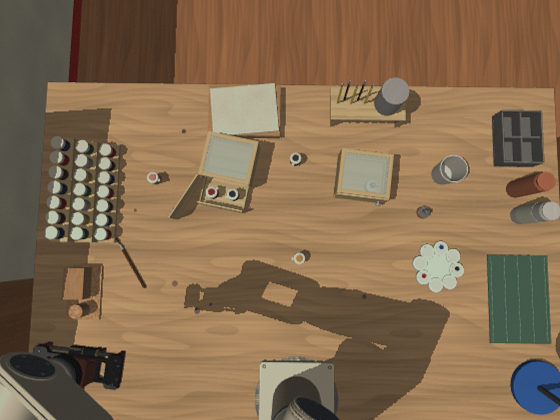

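The door's stop at -16.2 mm equals the tray's flush contact (-11.1 mm) plus the 5 mm door thickness, so both are home. In the pictures the door strip lies evenly along the box front, from crop (172,278) to (440,296). The knight stands inside at (358,230), and nothing else has moved.

```bash
python3 - <<'E'
from h import *
import cv2
a=cv2.imread("pics/top0.png").astype(int);b=cv2.imread("pics/top4.png").astype(int)
d=np.abs(a-b).max(2)
for n,(u,v) in dict(paintsbox=(215,185),gap=(296,158),front=(299,258),side=(153,177),grey=(425,212),palette=(438,266),cup=(450,168),brush=(132,265)).items(): print(n,(d[v-12:v+12,u-14:u+14]>40).sum())
job_done();print(get_time())
E
```

```text
paintsbox 0
gap 0
front 0
side 0
grey 0
palette 0
cup 0
brush 0
the job is handed in; nothing more can be done
the job is handed in; nothing more can be done
```

The knight's tray is fully home in its box, the box's door is shut, and the arm is parked well clear. I pushed both with the shut fingertips, the tray first and then the door, and handed the job in at about 29 s of the 51 s allowed.

- **Tray:** it met its stop twice, at 10.9 and 11.2 mm before my measured box front, which fits the fingertips' half-width.
- **Door:** it met its stop twice, at 16.2 and 16.3 mm. That is the tray-flush position plus the 5 mm door thickness, so the door sits flat on the box front.
- **Knight:** the last pictures show it upright under the clear top. I saw no sign that the fingers or gripper touched it.
- **Everything else:** comparing the first and last top pictures showed no change at the paints box or at the pots, grey figure, cup, palette or brush.

No check failed. Marked points differed between the two cameras by up to about 10 mm (the door knob), mostly under 8 mm. The final pushes therefore relied on the force stops rather than on measured positions.

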